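# Feed a collet rack through a spring-gated chute

## Task

Feed the sled carrying the collet rack along the chute and under the hinged gate: with one fingertip press the gate's long pedal down and keep it down, and meanwhile push the sled by its rear lip with the other finger until its nose rests fully home against the end stop. The gate must not touch the sled, the rack or the collets at any time, so let the pedal come up and the gate shut only when the rack is past it. Only push and press: do not grasp or lift anything, and leave the tin, the bottle and the loupe where they stand.

Things in the scene. Friction and masses are not known exactly. Their poses are not given: they have to be found in the camera images.
- chute: Open-topped feed chute fixed to the table. Origin at table height on its centre line; +y is the feed direction (roughly to the robot's left), -x the pedal side, towards the robot. In its frame (mm): floor top z 6; inner wall faces x -35 and 35, walls 6 thick, tops z 30; open end y -220. Two hinge posts 47 high outside the wall at x -55, y 52 and 108; the gate crosses at y 80.
- end_stop (a point): Middle of the faces of the rubber bumpers on the chute's end stop, at chute y = 195 mm, 20 mm above the table: the sled's nose must come to rest here.
- gate_hinge (a joint): Hinge of the rocking gate, rad: 0 shut (spring-loaded), 0.87 stop, wide open. Axis parallel to the chute at chute x -55, z 40 mm; the gate plate hangs over the chute on one side of it, the pedal is on the other: pressing the pedal down lifts the plate. Holding it open takes about 3 to 7 N on the pedal. Rack and collets clear the plate from 0.55 rad up.
- gate: The rocking gate; origin on the hinge axis in the gate's plane (chute x -55, y 80, z 40 mm), x axis across the chute when shut. Its steel plate, 39 wide (chute x -12 to 27), 5 thick, 28 mm high, bars the chute: shut, the lower edge is 20 mm above the table, so it bars the rack but clears the sled's flat tail by 6 mm.
- pedal_mid (a point): Middle of the upper face of the gate's pedal: strip 34 wide, 240 long, 4 thick, parallel to the chute on its robot side, chute y -210 to 30. Shut: tilted 0.5 rad, outer edge up, chute x -105 to -75, z 44 to 60. At 0.785 rad: tilted 0.285 rad outer edge down, x -104 to -72, z 19 to 29. A fingertip at x -87 opens it 0.55 rad at z 33, 0.78 at z 27, to the stop at z 24 to 25; it may slide along.
- rack_sled: Loose wooden sled in the chute, 64 wide (x), 220 long (y), 0.3 kg. Origin at the centre of its underside; +y is the nose, along chute +y. Base 8 thick; front 90 mm: rack block with 8 collets fixed in it, 37 high; then a bare flat tail; at the rear an upright push lip 64 wide, 8 thick, 44 high. Starts short of the gate. Home: origin at chute y 85 mm, rack 22 mm past the gate.
- push_lip (a point): Middle of the rear face of the sled's push lip, 30 mm above the sled's underside (36 mm above the table); push here towards the sled's +y. Behind it the chute is empty. At home it is at chute y = -25 mm.
- gate_lower_edge (a point): Middle of the lower edge of the gate plate.
- sled_nose (a point): Middle of the front end of the sled, 15 mm above its underside.
- paste_tin: Bystander: low round tin, diameter 56, height 22 mm, on the far side of the chute. Origin at the centre of its underside.
- oil_bottle: Bystander: small oil bottle, diameter 28, height 93 mm, on the far side of the chute. Origin at the centre of its underside.
- loupe: Bystander: black eye loupe, diameter 38, height 32 mm, on the robot's side of the chute near its end stop. Origin at the centre of its underside.

How it is judged:
By the outcome, as a careful person would: the job done as asked, in the order asked, and still so for the second after the job is handed in, with the robot touching nothing.
It also fails if it takes over 38 s, if anything falls off the work surface, if the arm or the gripper's body presses on something with over 40 N, if the wrist force passes 120 N, or if a joint passes its speed limit or range.

## Robot

A 6-joint arm with a two-finger parallel gripper is mounted at the origin on a cart in front of the work surface, level with it; the furniture and walls round the work are solid. World frame = base frame: x ahead of the robot, y to its left, z up, the work surface at z = 0. Lengths are in m, angles in degrees, forces in N, time in s.
With the tool pointing down it reaches from about 0.4 to 0.825 m from the base axis. Payload 7 kg.
Tool frame: the origin (TCP) lies midway between the tips of the shut fingers; the grasp point (between the pads) lies 19 mm behind it; z points along the fingers, x is the direction in which the jaws open and shut, and the axes are right-handed (so a half turn about z gives the same grasp; the last joint's range is limited). The gripper opens to 88 mm and grips with 3 to 60 N. Pads are 19 mm wide; open, the fingers measure 130 mm over their backs; the gripper's body (78 mm by 193 mm) begins 47 mm behind the grasp point.
Start: joints at [81.079, 20.546, 0.682, 0, -70.136, -16.507], TCP at [0.29, 0.61, 0.19] pointing down, gripper open.
Joint ranges: [-176.03, 176.03], [-82.01, 121.73], [-58.28, 71.71], [-173.87, 95.51], [-174.79, -0.11], [-173.66, 173.66]. Speed limits (degrees/s): [136.94, 136.94, 172.46, 180, 180, 180].

## Interface

Orientations are given as [roll, pitch, yaw] about the fixed x, y, z axes, in that order (R = Rz(yaw) Ry(pitch) Rx(roll)).
In Python, from plant import ctrl, vision, nets gives the robot as it stands.
- The arm moves only by the shell command python3 -m jog 'ROWS'. ROWS is text: rows parted by semicolons, each of 7 numbers parted by spaces: the turn, a rotation vector about the tool's x, y, z in units of 0.1 rad (1.0 is 0.1 rad), then the shift along the tool's x, y, z in units of 4 cm (1.0 is 4 cm), then the opening, from -1 (shut) to 1 (fully open). In form: rx ry rz x y z jaw; .... A call has 1 to 8 rows; each row shifts and turns the commanded pose from where the row before left it, along the tool's axes as they then stand; what a row does not reach is not made up. A row lasts 1/8 s, in which the tool goes at most 62.5 mm and 10.7 degrees, less where a joint would pass 70% of its speed; a pose out of reach is approached as far as the arm can. A call with a number of a shift or a turn outside -1 to 1 is refused whole. A call with a gripper value outside its range is refused whole. The fingers move at their own pace and stop on an object; the grip force is fixed at half the most. Time passes only in rows, so rows that do not move let the fingers close. It gives the time, the measured TCP pose, the force and the opening at its end, in the units of the state.
- ctrl.get_obs(): the state, without advancing time (a new reading comes with each control period).
- vision.snapshot(name): name is "scene" or "top"; returns (picture, depth): 384x512x3 uint8, red, green, blue; 384x512 float32, m along the optical axis (not along the pixel's ray), 0 where there is no reading.
- vision.camera_info(name): a dict with "camera_matrix" (3x3 intrinsics, pixels), "camera_from_world" (4x4, takes a point from world to camera coordinates). Camera axes: x right, y down, z forward; pixel columns grow to the right and rows downward; lengths in m; the calibration is good to about 2 mm. A picture is of the moment at which its call begins. camera_info takes no time and is no camera call.
- ctrl.close_job(): hands the job in, once; it reports no verdict.
Trained networks look in the newest picture that a camera, given by its name, has taken for a name from the list of things; names that differ only in an ending like _2 or _b are one class to them, and where a whole thing is asked for, a point or a joint stands for the part that bears it (a point fixed in the world has none). Each returns a list of dicts, best first, with "score" (0 to 1); they miss things now and then, are a little off and sometimes report something else, mostly with a low value. They report only what shows in the picture. A call takes as long as a camera call.
- nets.boxes_of(target, camera): "location" ([x, y, z] in m, in world coordinates, good to about 4 mm: the middle of the surface that is visible of it).
The state is a dict: "clock": time; "joint_pos": joint angles; "qvel": joint speeds; "tau": joint torques, N m; "tool_pos": TCP position; "orientation": TCP orientation; "force": force on the tool from outside, world axes, zero at the start; "moment": the same for the moment, N m; "opening": finger opening in m.
Only numpy, scipy, OpenCV 4.12 (cv2) and the standard library are available. Lean on these libraries where they do the work, as an engineer would, in place of code of your own. Each camera call takes 0.05 s, during which the arm holds its last target.

## Working session

There is one attempt and no reset: what is moved stays moved. The work goes in short steps, Python scripts to look and compute and a shell command to move; the robot and the scene stay as the last step left them, time stands still between calls to the robot, and variables do not carry over. Pictures are saved under pics/ and viewed, and the job is handed in when it is done.

```bash
ls; mkdir -p pics; python3 - <<'E'
from plant import ctrl, vision, nets
import cv2, numpy as np
o=ctrl.get_obs()
for k,v in o.items(): print(k,np.round(v,4))
for n in ("top","scene"):
    p,d=vision.snapshot(n); cv2.imwrite(f"pics/{n}0.png",p[:,:,::-1]); np.save(f"pics/{n}0d.npy",d)
    ci=vision.camera_info(n); print(n,np.round(ci["camera_matrix"],1).tolist(),np.round(ci["camera_from_world"],3).tolist())
for t in ["chute","end_stop","gate","pedal_mid","push_lip","sled_nose","rack_sled","gate_lower_edge","paste_tin","oil_bottle","loupe"]:
    for c in ("top","scene"):
        try: print(t,c,[(np.round(r["location"],4).tolist(),round(r["score"],2)) for r in nets.boxes_of(t,c)[:2]])
        except Exception as e: print(t,c,e)
print(ctrl.get_obs()["clock"])
E
```

```text
pics
clock 0.0
joint_pos [ 8.10795e+01  2.05913e+01  6.33800e-01 -1.94000e-02 -7.01374e+01
 -1.65080e+01]
qvel [ 0.0567  0.0302  0.0222 -0.0356  0.0739  0.059 ]
tau [-2.00000e-03 -5.82716e+01  2.93055e+01  6.99690e+00  7.00000e-03
 -2.00000e-04]
tool_pos [0.2896 0.6091 0.1895]
orientation [-1.799905e+02 -9.620000e-02 -1.154350e+02]
force [-0.5062  0.7937  0.1584]
moment [-0.0441 -0.03   -0.0416]
opening 0.0874
top [[497.3, 0.0, 255.1], [0.0, 497.3, 193.5], [0.0, 0.0, 1.0]] [[0.031, -1.0, -0.003, 0.118], [-0.974, -0.029, -0.226, 0.588], [0.226, 0.01, -0.974, 1.069], [0.0, 0.0, 0.0, 1.0]]
scene [[474.9, 0.0, 258.9], [0.0, 474.9, 187.4], [0.0, 0.0, 1.0]] [[0.796, -0.606, -0.007, -0.396], [-0.404, -0.523, -0.75, 0.351], [0.451, 0.6, -0.661, 0.604], [0.0, 0.0, 0.0, 1.0]]
chute top [([0.5438, 0.1022, 0.0075], 0.87)]
chute scene [([0.5348, 0.0313, 0.0163], 0.63)]
end_stop top [([0.5475, 0.1043, 0.0084], 0.76), ([0.5644, 0.0483, 0.0078], 0.75)]
end_stop scene [([0.5278, 0.0347, 0.0187], 0.77)]
gate top [([0.4785, 0.0633, 0.0523], 0.71), ([0.547, 0.1075, 0.0042], 0.43)]
gate scene [([0.4734, 
[... 235 characters left out ...]
op [([0.5673, 0.0523, 0.0129], 0.68)]
push_lip scene [([0.5633, 0.0432, 0.0202], 0.89)]
sled_nose top [([0.5694, 0.0473, 0.0143], 0.84)]
sled_nose scene [([0.5651, 0.0399, 0.0216], 0.67), ([0.4721, 0.0531, 0.0544], 0.61)]
rack_sled top [([0.5696, 0.0531, 0.0123], 0.81)]
rack_sled scene [([0.5647, 0.0404, 0.0237], 0.95)]
gate_lower_edge top [([0.4801, 0.0643, 0.0506], 0.62)]
gate_lower_edge scene [([0.4739, 0.0507, 0.0524], 0.88)]
paste_tin top [([0.6325, -0.0621, 0.0181], 0.89)]
paste_tin scene [([0.6289, -0.0699, 0.0216], 0.77)]
oil_bottle top [([0.683, 0.1588, 0.0466], 0.45)]
oil_bottle scene [([0.6815, 0.1503, 0.0329], 0.54)]
loupe top []
loupe scene [([0.5301, 0.0307, 0.0204], 0.36)]
1.2
```

View pics/top0.png

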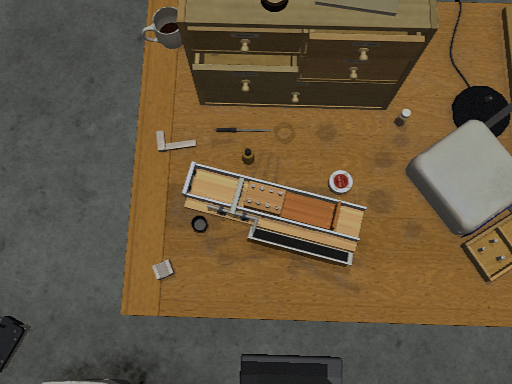

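View pics/scene0.png

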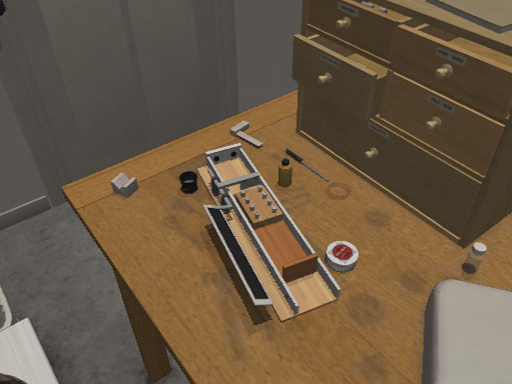

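```bash
cat > h.py <<'E'
import numpy as np, cv2
from plant import ctrl, vision, nets
def cloud(d,n):
    ci=vision.camera_info(n);K=np.array(ci["camera_matrix"]);T=np.array(ci["camera_from_world"])
    v,u=np.mgrid[:d.shape[0],:d.shape[1]]
    c=np.stack([(u-K[0,2])/K[0,0]*d,(v-K[1,2])/K[1,1]*d,d],-1)
    return (c-T[:3,3])@T[:3,:3]
def proj(P,n):
    ci=vision.camera_info(n);K=np.array(ci["camera_matrix"]);T=np.array(ci["camera_from_world"])
    c=np.asarray(P)@T[:3,:3].T+T[:3,3]; q=c@K.T
    return q[:,:2]/q[:,2:]
E
python3 - <<'E'
from h import *
p=cv2.imread("pics/top0.png"); c=cv2.resize(p[150:280,175:375],None,fx=4,fy=4,interpolation=cv2.INTER_CUBIC); cv2.imwrite("pics/topz.png",c)
p=cv2.imread("pics/scene0.png"); c=cv2.resize(p[140:320,190:350],None,fx=3.3,fy=3.3,interpolation=cv2.INTER_CUBIC); cv2.imwrite("pics/scz.png",c)
W=cloud(np.load("pics/top0d.npy"),"top")
for u,v in [(190,165),(362,208),(357,238),(340,200),(300,205),(345,222),(300,250),(120,100),(300,120),(248,156),(200,225),(340,182)]: print(u,v,np.round(W[v,u],4))
E
```

```text
190 165 [0.6659 0.2986 0.0017]
362 208 [ 0.5657 -0.116   0.0262]
357 238 [ 0.4945 -0.1033  0.0254]
340 200 [ 0.5822 -0.0635  0.0318]
300 205 [0.5716 0.0286 0.0117]
345 222 [ 0.5355 -0.0799  0.0018]
300 250 [0.4587 0.0315 0.0586]
120 100 [ 1.1573  0.7197 -0.7556]
300 120 [ 0.7936  0.0295 -0.0044]
248 156 [0.6784 0.1558 0.0491]
200 225 [0.5161 0.2644 0.0125]
340 182 [ 0.6287 -0.0656  0.0212]
```

View pics/topz.png

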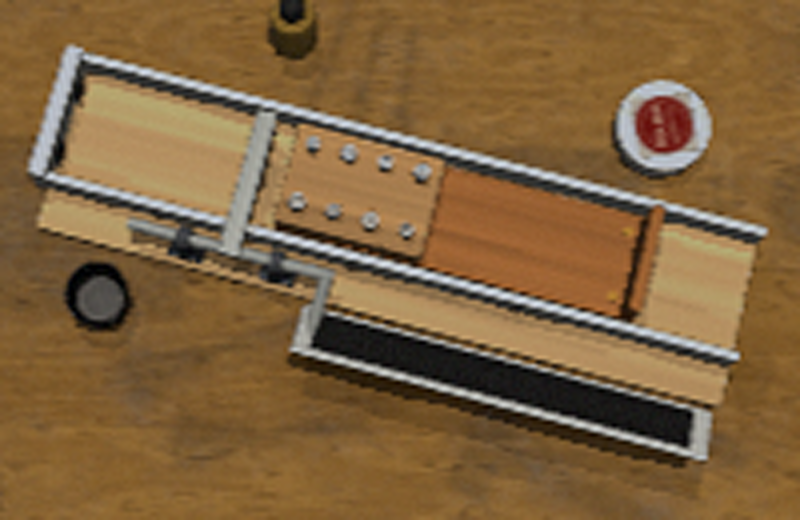

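View pics/scz.png

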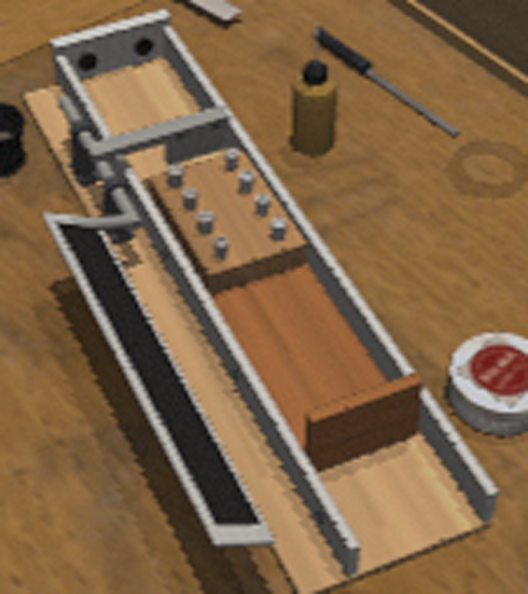

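```bash
cat > fit.py <<'E'
from h import *
from scipy.optimize import least_squares
C=lambda P,q:(np.c_[np.cos(q[2])*P[:,0]-np.sin(q[2])*P[:,1]+q[0],np.sin(q[2])*P[:,0]+np.cos(q[2])*P[:,1]+q[1],P[:,2]])
if __name__=="__main__":
    M=np.array([[41,-220,30],[-41,-220,30],[-105,-210,60],[-105,30,60],[-75,-210,44],[-75,30,44]])/1e3
    t=np.array([[767,230],[738,358],[704,461],[292,350],[710,408],[305,307]]);t=(t+.5)/4-.5+[175,150]
    Ms=np.array([[-105,-210,60],[-105,30,60],[-75,-210,44],[41,-220,30],[-41,-220,30]])/1e3
    s=np.array([[216,545],[45,214],[272,540],[494,492],[346,545]]);s=(s+.5)/3.3-.5+[190,140]
    def r(q): return np.r_[(proj(C(M,q),"top")-t).ravel(),(proj(C(Ms,q),"scene")-s).ravel()]
    for f in (r,lambda q:r(q)[:12],lambda q:r(q)[12:]):
        R=least_squares(f,[.55,.08,-.2],loss='soft_l1'); print(R.x,np.degrees(R.x[2])); print(np.round(f(R.x).reshape(-1,2),1).tolist())
E
python3 fit.py
```

```text
[ 0.57896165  0.09907629 -0.23175166] -13.278391970709425
[[-0.4, -0.4], [-0.7, 1.2], [-0.0, 0.1], [-1.1, 0.1], [0.0, 1.1], [-0.8, -0.7], [-0.2, -0.3], [-0.6, -0.5], [0.9, 0.6], [1.2, 0.0], [0.8, 1.7]]
[ 0.57907668  0.09827232 -0.22727188] -13.021719418409173
[[-0.1, -0.9], [-0.2, 0.8], [0.6, -0.3], [-0.6, 0.2], [0.6, 0.7], [-0.3, -0.6]]
[ 0.5791729   0.09982334 -0.23426044] -13.422134389574191
[[-0.7, -0.7], [-0.7, -0.9], [0.3, 0.2], [0.7, -0.2], [0.2, 1.4]]
```

```bash
cat > ov.py <<'E'
from fit import *
import sys
q=[.5790,.0990,np.radians(float(sys.argv[1]))]
yl=float(sys.argv[2])
def box(x0,x1,y0,y1,z): return np.array([[x0,y0,z],[x1,y0,z],[x1,y1,z],[x0,y1,z]])/1e3
for n,(a,b,c,d),f in (("top",(150,280,175,375),4),("scene",(140,320,190,350),3.3)):
    p=cv2.imread(f"pics/{n}0.png"); im=cv2.resize(p[a:b,c:d],None,fx=f,fy=f,interpolation=cv2.INTER_CUBIC)
    B=[box(-41,-35,-220,195,30),box(35,41,-220,195,30),np.array([[-105,-210,60],[-75,-210,44],[-75,30,44],[-105,30,60]])/1e3,box(-32,32,yl,yl+8,50),box(-32,32,yl+130,yl+220,43),box(-12,27,77.5,82.5,48)]
    for k,P in enumerate(B):
        t=(proj(C(P,q),n)-[c,a]+.5)*f-.5
        cv2.polylines(im,[np.int32(np.round(t*16))],True,[(0,0,255),(0,255,0),(255,0,0)][k%3],1,cv2.LINE_AA,4)
    cv2.imwrite(f"pics/ov_{n}_{sys.argv[3]}.png",im)
E
python3 ov.py -13.2 -160 a
python3 - <<'E'
from fit import *
ci=vision.camera_info("top");K=np.array(ci["camera_matrix"]);T=np.array(ci["camera_from_world"])
q=[.579,.099,np.radians(-13.2)]
for U in ([664,208],[640,318],[655,205],[628,316]):
    px=(np.array(U)+.5)/4-.5+[175,150]
    r=T[:3,:3].T@np.linalg.inv(K)@[*px,1]; o=-T[:3,:3].T@T[:3,3]; P=o+r*(.05-o[2])/r[2]
    d=P[:2]-q[:2]; c,s=np.cos(q[2]),np.sin(q[2]); print(U,np.round(P,4),"chute",np.round([c*d[0]+s*d[1],-s*d[0]+c*d[1]],4))
E
```

```text
[664, 208] [ 0.5744 -0.0619  0.05  ] chute [ 0.0322 -0.1577]
[640, 318] [ 0.5097 -0.0477  0.05  ] chute [-0.0339 -0.1587]
[655, 205] [ 0.576  -0.0567  0.05  ] chute [ 0.0326 -0.1523]
[628, 316] [ 0.5107 -0.0409  0.05  ] chute [-0.0346 -0.1518]
```

View pics/ov_top_a.png

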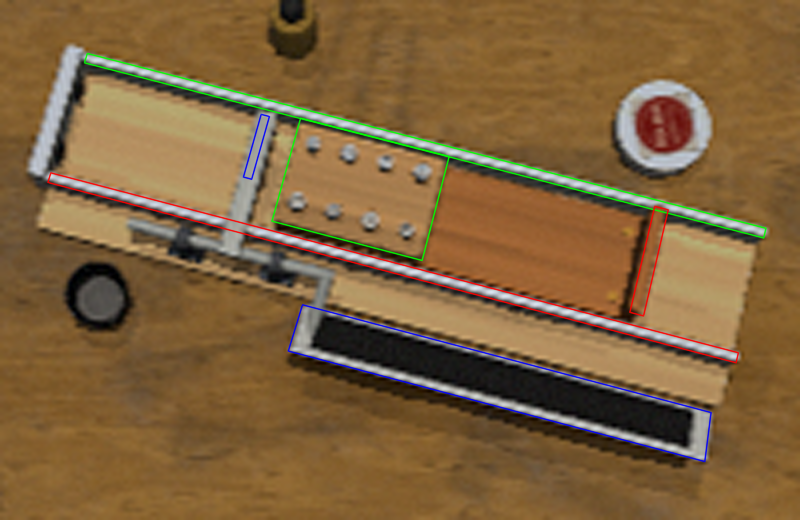

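View pics/ov_scene_a.png

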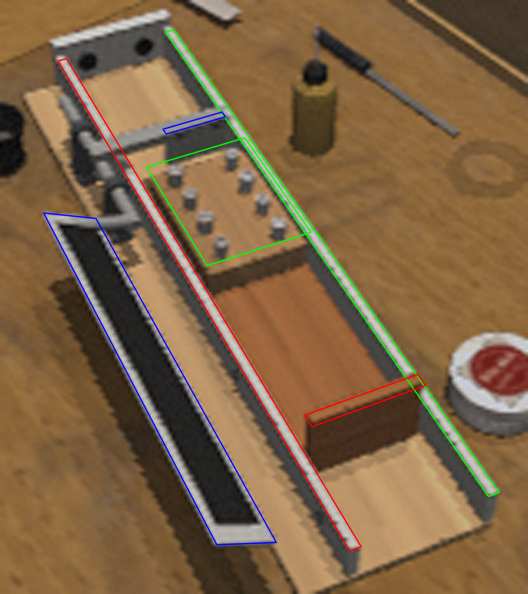

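```bash
cat > plan.py <<'E'
from fit import *
from scipy.spatial.transform import Rotation as Ro
q=[.579,.099,np.radians(-13.25)]
def chute(p):
    d=np.array(p[:2])-q[:2]; c,s=np.cos(q[2]),np.sin(q[2]); return np.array([c*d[0]+s*d[1],-s*d[0]+c*d[1]])*1e3
def status():
    o=ctrl.get_obs(); p=o["tool_pos"]
    print("t",o["clock"],"tcp chute",np.round(chute(p),1),"z",round(p[2]*1e3,1),"rpy",np.round(o["orientation"],2),"F",np.round(o["force"],1),"open",round(o["opening"]*1e3,1))
E
python3 - <<'E'
from plan import *
status()
tgt=np.r_[C(np.array([[-.0415,-.181,0]]),q)[0,:2],.12]; print(tgt)
p0=np.array([.29,.61,.19]); N=19
y0=-115.44; y1=-180-13.25
p=p0.copy();R=Ro.from_euler('xyz',[180,0,y0],degrees=True)
for i in range(N):
    rz=min(1,(np.radians(y0-y1)*10)/N)
    Rn=R*Ro.from_rotvec([0,0,rz*.1])
    s=R.inv().apply((tgt-p0)/N)/.04
    print(i,round(rz,3),np.round(s,2)); R=Rn
E
```

```text
t 1.2 tcp chute [-398.5  430.7] z 190.4 rpy [-180.     -0.   -115.43] F [ 0.2 -0.6 -0.4] open 87.8
[ 0.49711949 -0.06766983  0.12      ]
0 0.715 [ 0.69 -0.63  0.09]
1 0.715 [ 0.64 -0.68  0.09]
2 0.715 [ 0.59 -0.72  0.09]
3 0.715 [ 0.54 -0.76  0.09]
4 0.715 [ 0.48 -0.8   0.09]
5 0.715 [ 0.42 -0.83  0.09]
6 0.715 [ 0.36 -0.86  0.09]
7 0.715 [ 0.3  -0.88  0.09]
8 0.715 [ 0.24 -0.9   0.09]
9 0.715 [ 0.17 -0.92  0.09]
10 0.715 [ 0.11 -0.93  0.09]
11 0.715 [ 0.04 -0.93  0.09]
12 0.715 [-0.03 -0.93  0.09]
13 0.715 [-0.09 -0.93  0.09]
14 0.715 [-0.16 -0.92  0.09]
15 0.715 [-0.22 -0.91  0.09]
16 0.715 [-0.29 -0.89  0.09]
17 0.715 [-0.35 -0.86  0.09]
18 0.715 [-0.41 -0.84  0.09]
```

```bash
python3 -m jog '0 0 0.715 0.69 -0.63 0 0.545; 0 0 0.715 0.64 -0.68 0 0.545; 0 0 0.715 0.59 -0.72 0 0.545; 0 0 0.715 0.54 -0.76 0 0.545; 0 0 0.715 0.48 -0.8 0 0.545; 0 0 0.715 0.42 -0.83 0 0.545; 0 0 0.715 0.36 -0.86 0 0.545; 0 0 0.715 0.3 -0.88 0 0.545' && python3 -c "
from plan import *
status()"
```

```text
clock: 2.2
tool_pos: [0.3779, 0.3234, 0.1907]
orientation: [180.0, 0.0, -148.3]
force: [0.1, -0.2, 0.5]
opening: 0.0679
t 2.2 tcp chute [-247.2  172.4] z 190.7 rpy [ 1.7998e+02  3.0000e-02 -1.4833e+02] F [ 0.1 -0.2  0.5] open 67.9
```

```bash
python3 -m jog '0 0 0.715 0.24 -0.9 0 0.545; 0 0 0.715 0.17 -0.92 0 0.545; 0 0 0.715 0.11 -0.93 0.1 0.545; 0 0 0.715 0.04 -0.93 0.1 0.545; 0 0 0.715 -0.03 -0.93 0.1 0.545; 0 0 0.715 -0.09 -0.93 0.2 0.545; 0 0 0.715 -0.16 -0.92 0.2 0.545; 0 0 0.715 -0.22 -0.91 0.2 0.545' && python3 -c "
from plan import *
status()"
```

```text
clock: 3.2
tool_pos: [0.4653, 0.0377, 0.1546]
orientation: [180.0, 0.0, 178.9]
force: [0.4, -0.2, 0.5]
opening: 0.0678
t 3.2 tcp chute [-96.6 -85.7] z 154.6 rpy [1.7998e+02 5.0000e-02 1.7890e+02] F [ 0.4 -0.2  0.5] open 67.8
```

```bash
python3 -m jog '0 0 0.715 -0.29 -0.89 0.3 0.545; 0 0 0.715 -0.35 -0.86 0.3 0.545; 0 0 0.715 -0.41 -0.84 0.3 0.545; 0 0 0 0 0 0 0.545; 0 0 0 0 0 0 0.545' && python3 -c "
from plan import *
status()
for n in ('top','scene'):
    p,d=vision.snapshot(n); cv2.imwrite(f'pics/{n}1.png',cv2.resize(p[100:330,150:420,::-1] if n=='top' else p[60:330,150:420,::-1],None,fx=2.2,fy=2.2))"
```

```text
clock: 3.82
tool_pos: [0.4977, -0.0683, 0.1186]
orientation: [180.0, 0.0, 166.7]
force: [0.2, -1.0, -0.7]
opening: 0.0675
t 3.825 tcp chute [ -40.8 -181.5] z 118.6 rpy [1.8000e+02 1.0000e-02 1.6673e+02] F [ 0.2 -1.  -0.7] open 67.5
```

View pics/scene1.png

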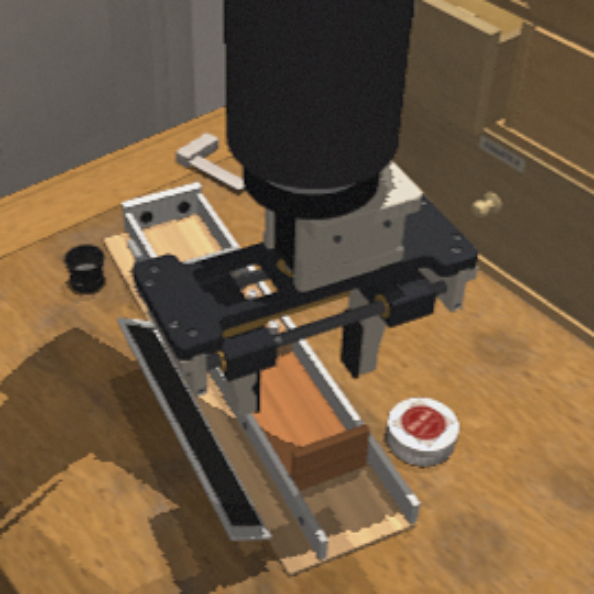

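View pics/top1.png

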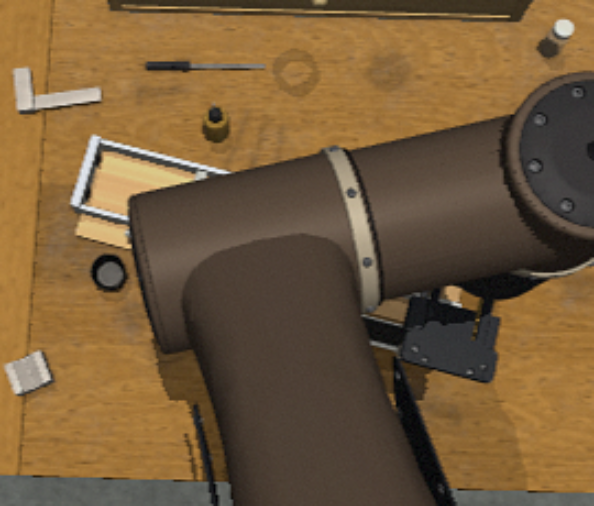

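```bash
python3 -c "
from plan import *
for x in (-45,-34,34,45,55):
    P=C(np.array([[(-40.8+x)/1e3,y,.1186] for y in (-.191,-.172)]),q); print(x,np.round((proj(P,'scene')-[150,60])*2.2).tolist())
p=cv2.imread('pics/scene1.png')[280:440,160:420]; cv2.imwrite('pics/sc1z.png',cv2.resize(p,None,fx=3,fy=3,interpolation=cv2.INTER_CUBIC))
"
```

```text
-45 [[245.0, 454.0], [234.0, 433.0]]
-34 [[260.0, 448.0], [248.0, 428.0]]
34 [[351.0, 416.0], [338.0, 397.0]]
45 [[365.0, 411.0], [351.0, 392.0]]
55 [[378.0, 407.0], [364.0, 388.0]]
```

View pics/sc1z.png

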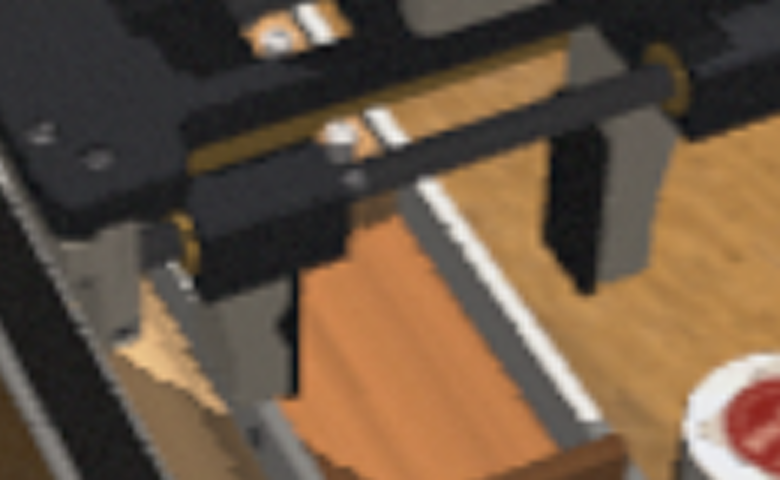

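```bash
python3 -c "
from plan import *
p,d=vision.snapshot('scene'); np.save('pics/s2d.npy',d)
W=cloud(d,'scene')
def ch(Wp):
    return np.r_[chute(Wp),Wp[2]*1e3]
for U in [(590,285),(590,270),(575,250),(620,280),(640,270),(600,200),(290,390),(270,390),(240,395),(270,340),(110,325),(125,330),(110,280),(640,150)]:
    u=(U[0]/3+160)/2.2+150; v=(U[1]/3+280)/2.2+60
    print(U,np.round(ch(W[int(round(v)),int(round(u))])))
status()
"
```

```text
(590, 285) [  -4. -189.  157.]
(590, 270) [  -5. -190.  163.]
(575, 250) [  -8. -189.  169.]
(620, 280) [ 86. -66.  -0.]
(640, 270) [ 95. -62.  -2.]
(600, 200) [  -2. -188.  180.]
(290, 390) [ -77. -190.  157.]
(270, 390) [ -82. -192.  162.]
(240, 395) [ -90. -192.  163.]
(270, 340) [ -82. -192.  175.]
(110, 325) [-128. -219.  228.]
(125, 330) [-125. -220.  226.]
(110, 280) [-128. -219.  240.]
(640, 150) [   4. -192.  197.]
t 3.975 tcp chute [ -40.8 -180.7] z 119.0 rpy [1.7997e+02 6.0000e-02 1.6682e+02] F [0.2 1.3 0.4] open 67.7
```

```bash
python3 -c "
from plan import *
d=np.load('pics/s2d.npy');W=cloud(d,'scene')
c,s=np.cos(q[2]),np.sin(q[2]);D=W[...,:2]-q[:2];X=(c*D[...,0]+s*D[...,1])*1e3;Y=(-s*D[...,0]+c*D[...,1])*1e3;Z=W[...,2]*1e3
for lo,hi in ((-15,40),(-110,-70)):
    m=(X>lo)&(X<hi)&(Y>-205)&(Y<-155)&(Z>80)&(Z<200)&(d>0)
    for z in range(80,200,8):
        k=m&(Z>=z)&(Z<z+8)
        if k.sum(): print(lo,z,k.sum(),np.round([X[k].min(),X[k].max(),Y[k].min(),Y[k].max()]))
p,_=vision.snapshot('scene'); cv2.imwrite('pics/sc2z.png',cv2.resize(p[195:265,240:345,::-1],None,fx=7,fy=7,interpolation=cv2.INTER_NEAREST))
"
```

```text
-15 152 17 [  -9.   -0. -191. -172.]
-15 160 67 [ -10.    7. -193. -171.]
-15 168 68 [  -9.    6. -193. -172.]
-15 176 65 [  -9.    7. -193. -172.]
-15 184 75 [  -9.    9. -193. -171.]
-15 192 65 [  -9.   11. -193. -178.]
-110 152 7 [ -91.  -77. -192. -171.]
-110 160 57 [ -92.  -76. -193. -171.]
-110 168 62 [ -93.  -77. -193. -172.]
-110 176 50 [ -94.  -77. -193. -177.]
-110 184 43 [ -95.  -76. -193. -187.]
-110 192 20 [ -95.  -78. -194. -190.]
```

View pics/sc2z.png

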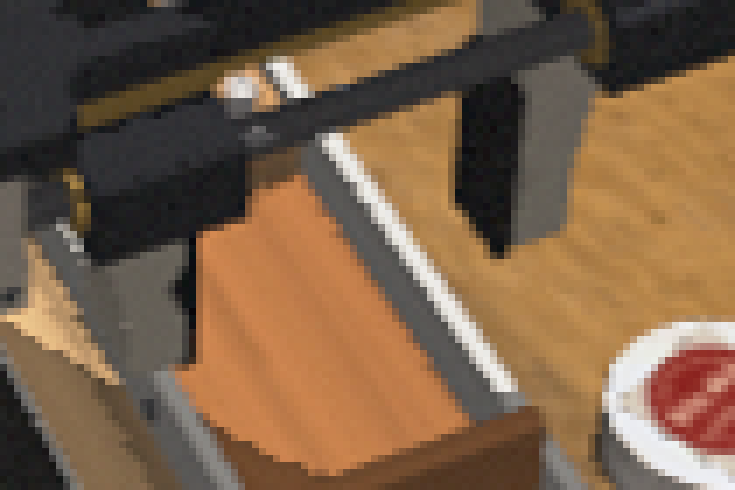

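```bash
python3 -m jog '0 0 0 0.05 0 0.45 0.545; 0 0 0 0 0 0.45 0.545; 0 0 0 0 0 0.45 0.545; 0 0 0 0 0 0 0.545' && cat > look.py <<'E'
from plan import *
import sys
status()
p,d=vision.snapshot('scene'); np.save('pics/d_%s.npy'%sys.argv[1],d)
cv2.imwrite('pics/s_%s.png'%sys.argv[1],cv2.resize(p[110:330,190:360,::-1],None,fx=3.4,fy=2.7,interpolation=cv2.INTER_CUBIC))
W=cloud(d,'scene')
c,s=np.cos(q[2]),np.sin(q[2]);D=W[...,:2]-q[:2];X=(c*D[...,0]+s*D[...,1])*1e3;Y=(-s*D[...,0]+c*D[...,1])*1e3;Z=W[...,2]*1e3
o=ctrl.get_obs();tx,ty=chute(o["tool_pos"])
for lo,hi in ((20,80),(-70,-25)):
    m=(X>tx+lo)&(X<tx+hi)&(Y>ty-20)&(Y<ty+12)&(Z>30)&(d>0)
    if m.sum():
        for z in range(30,130,8):
            k=m&(Z>=z)&(Z<z+8)
            if k.sum(): print(lo,z,k.sum(),np.round([X[k].min(),X[k].max(),Y[k].min(),Y[k].max()]))
# lip rear
E
python3 look.py a
```

```text
clock: 4.53
tool_pos: [0.4948, -0.0674, 0.0637]
orientation: [-180.0, -0.1, 166.8]
force: [0.5, 0.1, 0.2]
opening: 0.0679
t 4.525 tcp chute [ -43.8 -181.2] z 63.7 rpy [-1.7996e+02 -1.1000e-01  1.6680e+02] F [0.5 0.1 0.2] open 67.9
20 30 27 [  34.   37. -201. -169.]
20 94 5 [ -11.   -9. -190. -174.]
20 102 43 [ -12.    4. -194. -173.]
20 110 61 [ -12.    5. -193. -172.]
20 118 62 [ -12.    4. -193. -172.]
20 126 53 [ -12.    5. -193. -174.]
-70 38 15 [ -79.  -75. -200. -169.]
-70 46 116 [ -94.  -77. -201. -169.]
-70 54 163 [-106.  -87. -201. -169.]
-70 62 1 [-105. -105. -183. -183.]
-70 94 2 [ -81.  -80. -191. -189.]
-70 102 33 [ -95.  -79. -193. -172.]
-70 110 48 [ -95.  -79. -193. -174.]
-70 118 42 [ -96.  -79. -194. -181.]
-70 126 36 [ -97.  -80. -194. -188.]
```

View pics/s_a.png

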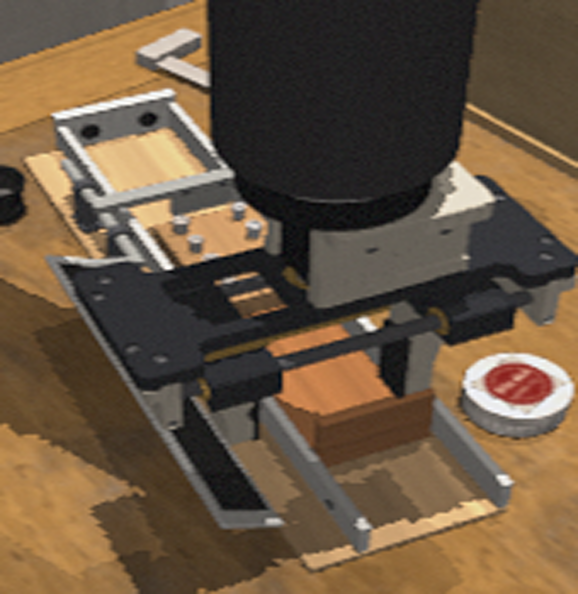

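```bash
python3 -m jog '0 0 0 0 0 0.5 0.545; 0 0 0 0 0 0.4 0.545; 0 0 0 0 0 0 0.545' ; python3 -m jog '0 0 0 0 0 0.12 0.545; 0 0 0 0 0 0.12 0.545;0 0 0 0 0 0 0.545'; python3 look.py b
```

```text
clock: 4.95
tool_pos: [0.4955, -0.0677, 0.0286]
orientation: [-180.0, -0.0, 166.8]
force: [-0.2, -0.2, 0.8]
opening: 0.0679
clock: 5.32
tool_pos: [0.4956, -0.0678, 0.0189]
orientation: [-180.0, -0.0, 166.7]
force: [0.3, 0.4, 0.6]
opening: 0.0675
t 5.325 tcp chute [ -42.9 -181.5] z 18.9 rpy [-180.     -0.    166.73] F [0.3 0.4 0.6] open 67.5
20 30 26 [  34.   37. -201. -170.]
20 54 27 [ -11.    5. -193. -174.]
20 62 51 [ -11.    5. -194. -171.]
20 70 50 [ -11.    4. -193. -171.]
20 78 44 [ -11.    7. -193. -175.]
20 86 49 [ -11.    7. -193. -181.]
20 94 50 [ -11.    8. -193. -172.]
20 102 28 [ -10.    4. -194. -172.]
20 110 16 [  -7.   -6. -190. -176.]
20 118 19 [  -7.   37. -195. -180.]
20 126 30 [  -8.   37. -200. -186.]
-70 38 5 [ -77.  -76. -200. -190.]
-70 46 63 [ -95.  -77. -201. -181.]
-70 54 169 [-106.  -80. -201. -169.]
-70 62 43 [-104.  -78. -194. -177.]
-70 70 34 [ -95.  -78. -194. -186.]
-70 78 39 [ -95.  -78. -194. -188.]
-70 86 4 [ -92.  -84. -193. -192.]
```

View pics/s_b.png

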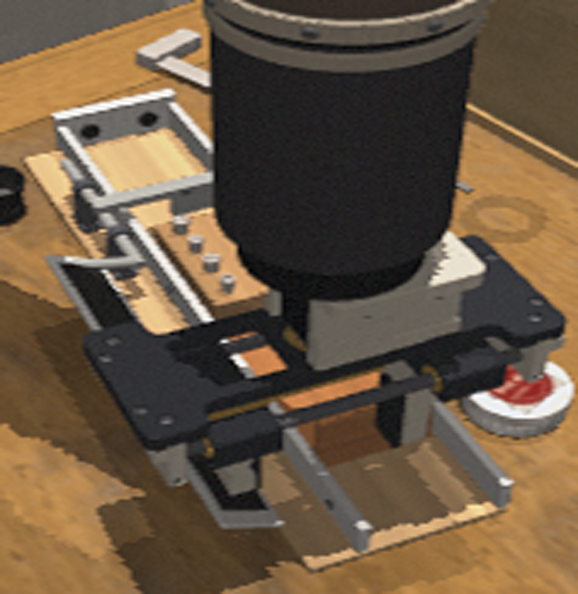

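```bash
python3 -m jog '0 0 0 0 0 0.08 0.545; 0 0 0 0 0 0.08 0.545;0 0 0 0 0 0.08 0.545'; python3 -m jog '0 0 0 0 0 0.08 0.545; 0 0 0 0 0 0.08 0.545;0 0 0 0 0 0 0.545';python3 look.py c
```

```text
clock: 5.75
tool_pos: [0.4957, -0.0678, 0.0091]
orientation: [-180.0, -0.0, 166.7]
force: [-0.8, -0.2, 1.0]
opening: 0.0674
clock: 6.12
tool_pos: [0.4956, -0.0679, 0.0026]
orientation: [-180.0, -0.0, 166.7]
force: [-0.8, 0.2, 1.4]
opening: 0.0677
t 6.125 tcp chute [ -43.  -181.5] z 2.6 rpy [-1.7999e+02 -2.0000e-02  1.6674e+02] F [-0.8  0.2  1.4] open 67.7
20 30 26 [  34.   37. -201. -170.]
20 38 27 [ -12.    4. -193. -172.]
20 46 46 [ -11.    5. -194. -171.]
20 54 50 [ -11.    5. -194. -173.]
20 62 45 [ -11.    6. -194. -177.]
20 70 42 [ -11.    8. -194. -172.]
20 78 46 [ -11.    6. -193. -171.]
20 86 25 [ -11.    3. -193. -171.]
20 94 12 [  -7.   -6. -188. -176.]
20 102 23 [  -7.   37. -196. -181.]
20 110 24 [  -7.   37. -201. -187.]
20 118 11 [  -7.   -6. -201. -193.]
20 126 20 [  -7.   24. -202. -200.]
-70 30 10 [-108.  -75. -201. -177.]
-70 38 251 [-109.  -76. -201. -170.]
-70 46 37 [ -94.  -79. -193. -180.]
-70 54 38 [ -95.  -79. -194. -185.]
-70 62 28 [ -95.  -78. -193. -190.]
-70 70 2 [ -93.  -84. -193. -193.]
-70 126 128 [-105.  -82. -186. -170.]
```

View pics/s_c.png

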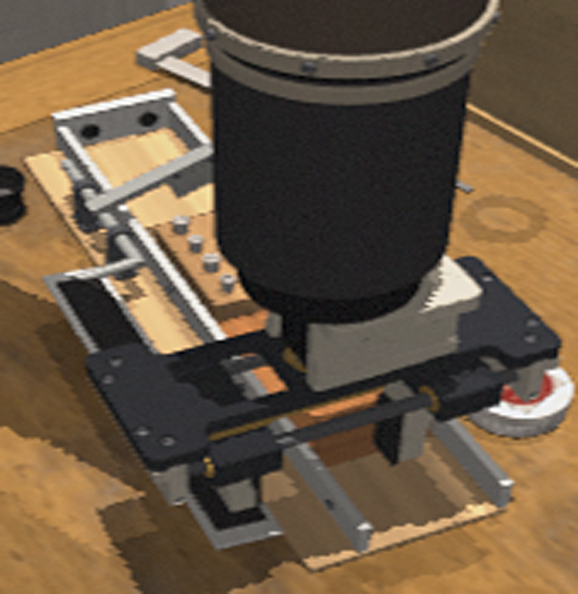

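```bash
python3 -m jog '0 0 0 0 0 0.08 0.545; 0 0 0 0 0 0.08 0.545;0 0 0 0 0 0.06 0.545'; python3 -m jog '0 0 0 0 0 0.05 0.545; 0 0 0 0 0 0 0.545';python3 look.py d
```

```text
clock: 6.55
tool_pos: [0.4969, -0.0678, -0.0056]
orientation: [180.0, 0.1, 166.8]
force: [1.6, -1.6, 5.6]
opening: 0.0679
clock: 6.8
tool_pos: [0.4968, -0.0676, -0.0077]
orientation: [180.0, 0.1, 166.8]
force: [2.5, -1.1, 4.5]
opening: 0.0677
t 6.8 tcp chute [ -41.8 -181. ] z -7.7 rpy [1.7997e+02 9.0000e-02 1.6675e+02] F [ 2.5 -1.1  4.5] open 67.7
20 30 65 [ -10.   38. -201. -171.]
20 38 44 [ -10.    5. -193. -174.]
20 46 55 [ -10.    6. -193. -172.]
20 54 35 [ -10.    8. -193. -180.]
20 62 42 [ -10.    9. -193. -172.]
20 70 48 [ -10.    6. -193. -171.]
20 78 13 [  -6.   -5. -185. -173.]
20 86 12 [  -6.   -5. -189. -177.]
20 94 25 [  -6.   38. -196. -184.]
20 102 20 [  -6.   38. -200. -190.]
20 110 5 [  -6.   -5. -201. -198.]
20 118 16 [  -6.   23. -201. -199.]
-70 30 36 [ -93.  -73. -201. -178.]
-70 38 36 [ -93.  -78. -193. -182.]
-70 46 32 [ -93.  -78. -193. -187.]
-70 54 17 [ -94.  -78. -193. -190.]
-70 110 18 [-104.  -81. -183. -170.]
-70 118 118 [-104.  -81. -186. -169.]
-70 126 4 [ -67.  -67. -187. -169.]
```

View pics/s_d.png

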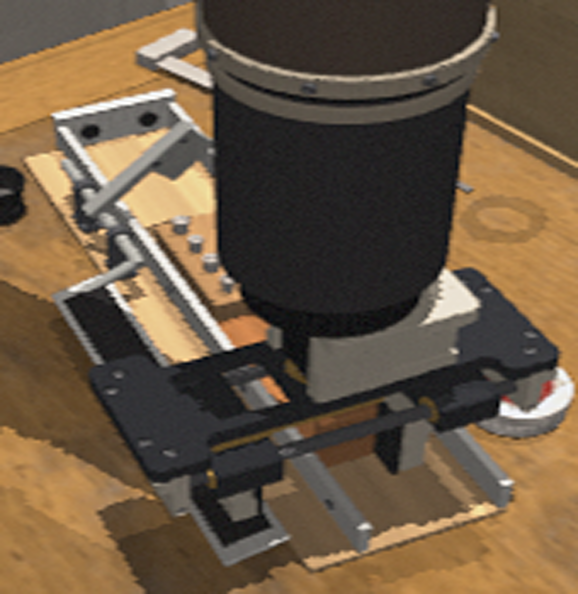

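```bash
cat > ang.py <<'E'
from plan import *
import sys
d=np.load(sys.argv[1]);W=cloud(d,'scene')
c,s=np.cos(q[2]),np.sin(q[2]);D=W[...,:2]-q[:2];X=(c*D[...,0]+s*D[...,1])*1e3;Y=(-s*D[...,0]+c*D[...,1])*1e3;Z=W[...,2]*1e3
m=(X>-112)&(X<-68)&(Y>-70)&(Y<20)&(Z>10)&(Z<75)&(d>0)
for x in range(-112,-66,4):
    k=m&(X>=x)&(X<x+4)
    if k.sum()>3: print(x+2,k.sum(),np.round([np.median(Z[k])],1))
k=m&(X>-101)&(X<-78)
a=np.polyfit(X[k],Z[k],1); print("tilt",np.arctan(a[0]),"gate angle",0.5+np.arctan(a[0]))
m=(Y>70)&(Y<88)&(X>-60)&(X<45)&(Z>34)&(d>0)
for x in range(-60,45,8):
    k=m&(X>=x)&(X<x+8)
    if k.sum()>2: print("gate",x+4,k.sum(),np.round([Z[k].min(),Z[k].max()]))
E
python3 ang.py pics/d_d.npy; python3 ang.py pics/d_a.npy | grep tilt
```

```text
-106 28 [23.2]
-102 61 [24.1]
-98 63 [25.2]
-94 56 [26.5]
-90 62 [27.1]
-86 64 [28.2]
-82 70 [28.9]
-78 75 [29.8]
-74 65 [30.3]
-70 4 [37.]
tilt 0.22505825529139867 gate angle 0.7250582552913987
gate -56 46 [40. 61.]
gate -48 35 [51. 67.]
gate -40 30 [60. 72.]
gate -32 40 [65. 81.]
gate -24 37 [69. 87.]
gate -16 58 [59. 97.]
gate -8 78 [ 58. 102.]
gate 0 61 [ 64. 104.]
gate 8 30 [69. 94.]
gate 16 6 [77. 86.]
tilt -0.48716254989438407 gate angle 0.012837450105615933
```

```bash
python3 -m jog '0 0 0 0 0.15 0.03 0.545; 0 0 0 0 0.15 0 0.545; 0 0 0 0 0.12 0 0.545; 0 0 0 0 0.12 0 0.545; 0 0 0 0 0.15 0 0.545; 0 0 0 0 0.15 0 0.545'; python3 look.py e; python3 ang.py pics/d_e.npy | grep tilt
```

```text
clock: 7.6
tool_pos: [0.5034, -0.0348, -0.0092]
orientation: [-180.0, -0.0, 166.7]
force: [-1.8, -4.2, 2.0]
opening: 0.0675
t 7.6 tcp chute [ -43.  -147.5] z -9.2 rpy [-1.7999e+02 -1.0000e-02  1.6673e+02] F [-1.8 -4.2  2. ] open 67.5
20 30 86 [ -22.   37. -167. -135.]
20 38 66 [ -22.    6. -160. -135.]
20 46 53 [ -21.    4. -159. -135.]
20 54 39 [ -12.    7. -160. -144.]
20 62 44 [ -11.    7. -160. -138.]
20 70 41 [ -11.    4. -159. -136.]
20 78 12 [  -7.   -3. -159. -137.]
20 86 15 [  -8.   -6. -157. -143.]
20 94 25 [  -7.   37. -164. -150.]
20 102 14 [  -7.   36. -166. -156.]
20 110 14 [  -7.   22. -167. -161.]
20 118 2 [  -6.    9. -166. -166.]
-70 30 35 [ -94.  -73. -166. -142.]
-70 38 41 [ -95.  -78. -160. -144.]
-70 46 31 [ -95.  -78. -159. -155.]
-70 54 26 [ -96.  -78. -160. -156.]
-70 110 76 [-105.  -82. -150. -135.]
-70 118 42 [-105.  -82. -151. -135.]
-70 126 1 [ -68.  -68. -161. -161.]
tilt 0.30392497963839765 gate angle 0.8039249796383976
```

View pics/s_e.png

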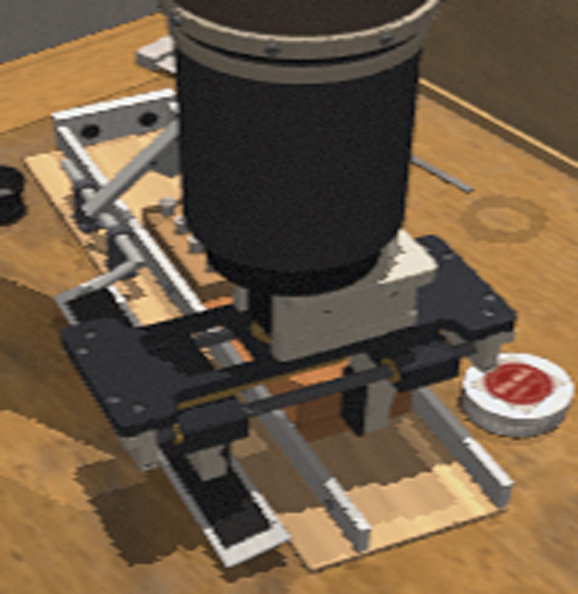

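```bash
python3 -m jog '0 0 0 0 0.2 0 0.545; 0 0 0 0 0.25 0 0.545; 0 0 0 0 0.25 0 0.545; 0 0 0 0 0.25 0 0.545'; python3 look.py f; python3 ang.py pics/d_f.npy | grep tilt
```

```text
clock: 8.15
tool_pos: [0.5123, 0.0026, -0.0091]
orientation: [-180.0, 0.0, 166.7]
force: [-1.7, -3.9, 3.0]
opening: 0.0676
t 8.15 tcp chute [ -42.8 -109.1] z -9.1 rpy [-180.      0.    166.75] F [-1.7 -3.9  3. ] open 67.6
20 30 97 [ -22.   37. -127.  -96.]
20 38 60 [ -22.    3. -121.  -96.]
20 46 60 [ -22.    5. -121.  -96.]
20 54 42 [ -11.    7. -121. -100.]
20 62 42 [ -11.    7. -121. -108.]
20 70 40 [ -11.    5. -122.  -99.]
20 78 14 [  -8.   -0. -120. -100.]
20 86 14 [  -8.   -5. -118. -101.]
20 94 29 [  -8.   37. -124. -108.]
20 102 15 [  -7.   36. -128. -113.]
20 110 15 [  -7.   22. -128. -123.]
20 126 1 [  19.   19. -110. -110.]
-70 30 42 [ -94.  -72. -123.  -99.]
-70 38 35 [ -95.  -80. -122. -104.]
-70 46 32 [ -95.  -79. -122. -106.]
-70 54 26 [ -96.  -79. -122. -115.]
-70 62 12 [ -97.  -84. -122. -119.]
-70 110 50 [-105.  -82. -110.  -97.]
-70 118 44 [-105.  -82. -111.  -96.]
-70 126 8 [ -68.  -68. -124.  -99.]Traceback (most recent call last):
  File "ang.py", line 10, in <module>
    a=np.polyfit(X[k],Z[k],1); print("tilt",np.arctan(a[0]),"gate angle",0.5+np.arctan(a[0]))
    raise TypeError("expected non-empty vector for x")
TypeError: expected non-empty vector for x
```

View pics/s_f.png

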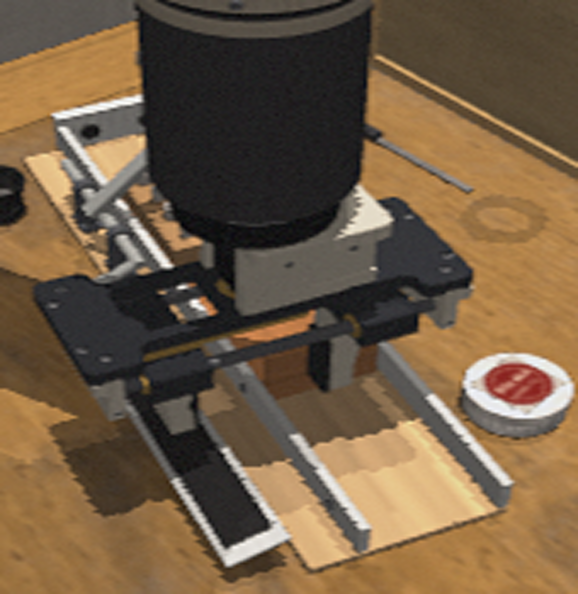

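```bash
sed -i 's/(Y>-70)&(Y<20)/(Y>YL)\&(Y<YH)/; s/^d=np/YL,YH=map(float,sys.argv[2:4]);d=np/' ang.py; python3 -m jog '0 0 0 0 0.25 0 0.545; 0 0 0 0 0.25 0 0.545; 0 0 0 0 0.25 0 0.545; 0 0 0 0 0.25 0 0.545; 0 0 0 0 0.25 0 0.545'; python3 look.py g |head -1; python3 ang.py pics/d_f.npy -205 -130 | grep tilt;  python3 ang.py pics/d_g.npy -205 -100 | grep tilt
```

```text
clock: 8.82
tool_pos: [0.5237, 0.0512, -0.0091]
orientation: [-180.0, -0.0, 166.7]
force: [-1.9, -3.4, 3.5]
opening: 0.0676
t 8.825 tcp chute [-42.8 -59.2] z -9.1 rpy [-180.     -0.    166.74] F [-1.9 -3.4  3.5] open 67.6
tilt 0.2829431381901595 gate angle 0.7829431381901595
tilt 0.3005876536059322 gate angle 0.8005876536059322
```

View pics/s_g.png

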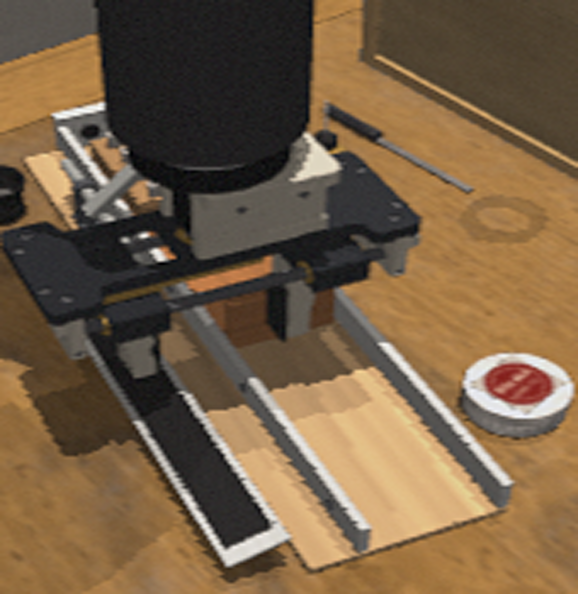

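```bash
python3 -m jog '0 0 0 0 0.2 0 0.545; 0 0 0 0 0.15 0 0.545; 0 0 0 0 0.08 0 0.545; 0 0 0 0 0 0 0.545'; python3 -c "
from plan import *
status()"; python3 -m jog '0 0 0 0 0.05 0 0.545; 0 0 0 0 0.05 0 0.545'; python3 -m jog '0 0 0 0 0.04 0 0.545; 0 0 0 0 0 0 0.545';python3 -c "
from plan import *
status()"
```

```text
clock: 9.38
tool_pos: [0.5278, 0.0677, -0.0091]
orientation: [180.0, 0.0, 166.7]
force: [-2.1, 0.3, 3.5]
opening: 0.0676
t 9.375 tcp chute [-42.7 -42.2] z -9.1 rpy [1.7997e+02 2.0000e-02 1.6674e+02] F [-2.1  0.3  3.5] open 67.6
clock: 9.62
tool_pos: [0.5284, 0.071, -0.0091]
orientation: [-180.0, -0.0, 166.7]
force: [-2.1, -4.3, 3.9]
opening: 0.0678
clock: 9.88
tool_pos: [0.5289, 0.0728, -0.0091]
orientation: [180.0, 0.0, 166.7]
force: [-2.3, -3.1, 4.2]
opening: 0.0676
t 9.875 tcp chute [-42.8 -37. ] z -9.1 rpy [180.     0.   166.73] F [-2.3 -3.1  4.2] open 67.6
```

```bash
for i in 1; do python3 -m jog '0 0 0 0 0.03 0 0.545; 0 0 0 0 0.03 0 0.545' | egrep "pos|force"; python3 -m jog '0 0 0 0 0.03 0 0.545' | egrep "pos|force";python3 -m jog '0 0 0 0 0.03 0 0.545' | egrep "pos|force"; done; python3 look.py h |head -1
```

```text
tool_pos: [0.5289, 0.0737, -0.0091]
force: [-0.8, -13.9, 8.3]
tool_pos: [0.5287, 0.0738, -0.009]
force: [0.2, -20.5, 9.1]
tool_pos: [0.5285, 0.0739, -0.009]
force: [-0.0, -25.0, 11.6]
t 10.375 tcp chute [-43.4 -36. ] z -9.0 rpy [-1.7973e+02 -1.3000e-01  1.6663e+02] F [ -0.  -25.   11.6] open 67.8
```

```bash
python3 -c "
from plan import *
p,d=vision.snapshot('scene'); cv2.imwrite('pics/h2.png',cv2.resize(p[120:220,190:290,::-1],None,fx=6,fy=6,interpolation=cv2.INTER_CUBIC))
p,d=vision.snapshot('top'); cv2.imwrite('pics/h3.png',cv2.resize(p[140:260,170:330,::-1],None,fx=4.5,fy=4.5,interpolation=cv2.INTER_CUBIC))
status()"
```

```text
t 10.525 tcp chute [-43.4 -36. ] z -9.0 rpy [-1.7974e+02 -1.2000e-01  1.6661e+02] F [ -0.4 -20.4  10.7] open 67.9
```

View pics/h2.png

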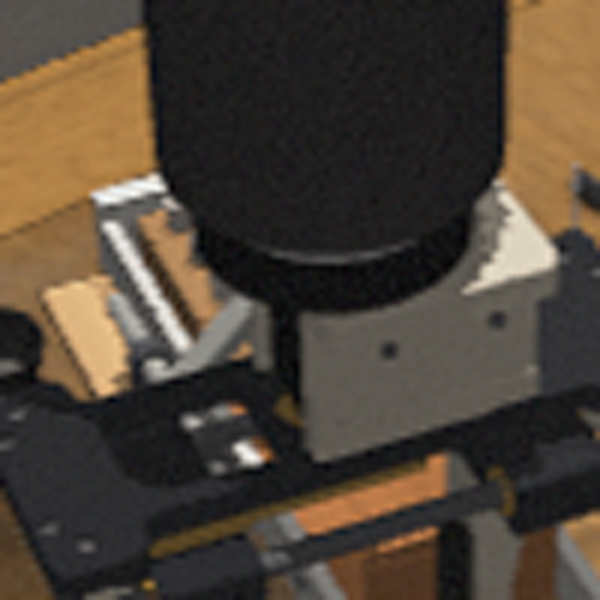

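View pics/h3.png

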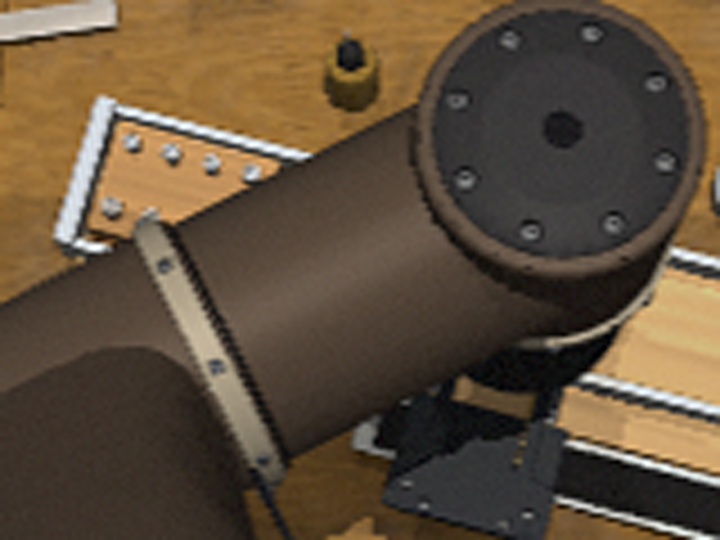

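```bash
python3 -m jog '0 0 0 0 -0.03 0 0.545; 0 0 0 0 -0.03 0 0.545; 0 0 0 0 -0.03 0 0.545; 0 0 0 0 -0.03 0 0.545;0 0 0 0 -0.03 0 0.545; 0 0 0 0 -0.03 0 0.545; 0 0 0 0 -0.05 0 0.545;0 0 0 0 -0.05 0 0.545'; python3 -m jog '0 0 0 0 -0.06 0 0.545; 0 0 0 0 0 0 0.545';  python3 look.py i|head -1; python3 ang.py pics/d_i.npy -205 -70 | grep tilt
```

```text
clock: 11.52
tool_pos: [0.5278, 0.0667, -0.0089]
orientation: [180.0, 0.0, 166.7]
force: [-0.2, 3.0, 3.5]
opening: 0.0678
clock: 11.78
tool_pos: [0.5269, 0.0639, -0.0091]
orientation: [-180.0, 0.0, 166.7]
force: [0.5, 1.4, 4.3]
opening: 0.0677
t 11.775 tcp chute [-42.7 -46.1] z -9.1 rpy [-1.8000e+02  1.0000e-02  1.6673e+02] F [0.5 1.4 4.3] open 67.7
tilt 0.2835957866632732 gate angle 0.7835957866632732
```

View pics/s_i.png

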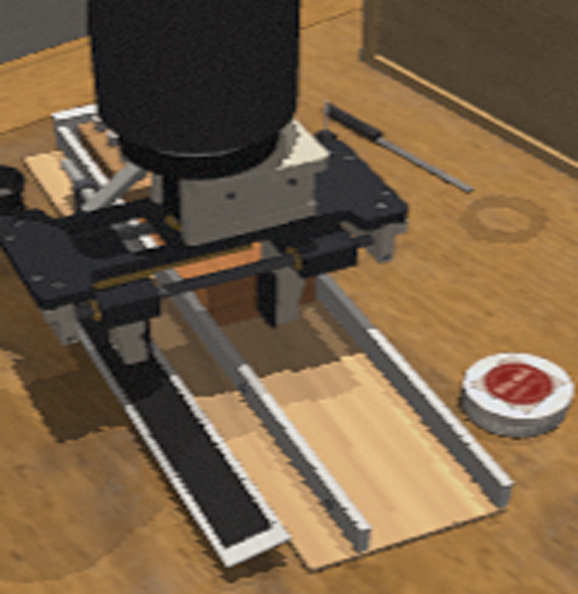

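```bash
cat > lip.py <<'E'
from plan import *
import sys
for f in sys.argv[1:]:
    d=np.load(f);W=cloud(d,'scene')
    c,s=np.cos(q[2]),np.sin(q[2]);D=W[...,:2]-q[:2];X=(c*D[...,0]+s*D[...,1])*1e3;Y=(-s*D[...,0]+c*D[...,1])*1e3;Z=W[...,2]*1e3
    for a,b in ((-28,-14),(8,28)):
        k=(X>a)&(X<b)&(Z>22)&(Z<47)&(Y>-175)&(Y<20)&(d>0)
        print(f,k.sum(),np.round(np.percentile(Y[k],[5,25,50,75,95]),1))
E
python3 lip.py pics/scene0d.npy pics/d_i.npy
```

```text
pics/scene0d.npy 247 [-1.585e+02 -1.570e+02 -2.000e+01  1.000e-01  1.030e+01]
pics/scene0d.npy 316 [-158.5 -157.1  -22.    -1.1   13.3]
pics/d_i.npy 64 [-26.1 -25.2 -24.5 -24.  -23.5]
pics/d_i.npy 9 [-25.2 -24.5 -24.4 -24.2 -23.6]
```

```bash
python3 -m jog '0 0 0 0 0 -0.08 0.545; 0 0 0 0 0 -0.1 0.545;0 0 0 0 0 -0.1 0.545;0 0 0 0 0 -0.1 0.545;0 0 0 0 0 -0.1 0.545;0 0 0 0 0 -0.1 0.545;0 0 0 0 0 -0.1 0.545;0 0 0 0 0 -0.1 0.545';python3 -m jog '0 0 0 0 0 -0.1 0.545; 0 0 0 0 0 -0.2 0.545;0 0 0 0 0 -0.4 0.545;0 0 0 0 0 -0.6 0.545;0 0 0 0 -0.3 -0.7 0.545;0 0 0 0 -0.5 -0.7 0.545;0 0 0 0 -0.7 -0.6 0.545;0 0 0 0 -0.7 0 0.545'; python3 look.py j|head -1
```

```text
clock: 12.82
tool_pos: [0.5266, 0.0641, 0.0222]
orientation: [-180.0, -0.0, 166.7]
force: [0.2, -0.7, -0.8]
opening: 0.0676
clock: 13.82
tool_pos: [0.5077, -0.0219, 0.1567]
orientation: [179.9, 0.2, 166.8]
force: [-0.2, -0.8, -0.4]
opening: 0.068
t 13.825 tcp chute [ -41.7 -134. ] z 156.7 rpy [179.89   0.22 166.78] F [-0.2 -0.8 -0.4] open 68.0
```

View pics/s_j.png

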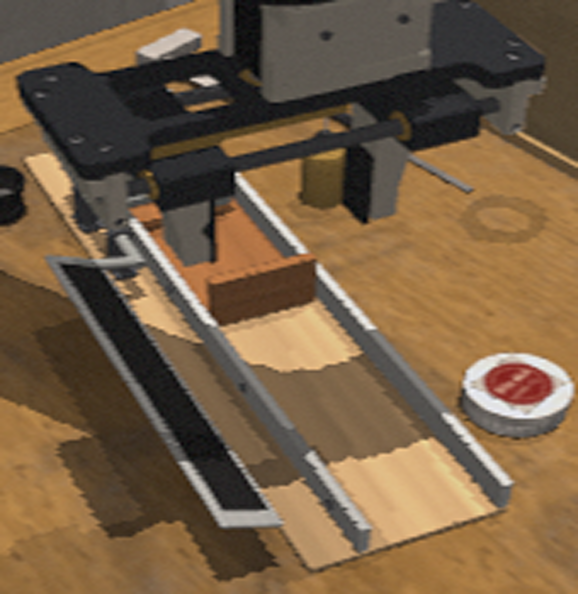

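```bash
python3 -m jog '0 0 0 0 -0.8 -0.3 0.545; 0 0 0 0 -0.9 -0.3 0.545;0 0 0 0 -0.9 -0.3 0.545;0 0 0 0 -0.9 -0.3 0.545;0 0 0 0 -0.9 0 0.545;0 0 0 0 -0.6 0 0.545;0 0 0 0 0 0 0.545'; python3 look.py k|head -1; python3 lip.py pics/d_k.npy; python3 ang.py pics/d_k.npy -200 20 | grep tilt; python3 -c "
from plan import *
p,d=vision.snapshot('top'); cv2.imwrite('pics/top9.png',cv2.resize(p[140:290,170:375,::-1],None,fx=3.9,fy=3.9,interpolation=cv2.INTER_CUBIC))"
```

```text
clock: 14.75
tool_pos: [0.4601, -0.2172, 0.2022]
orientation: [-180.0, -0.0, 166.6]
force: [-0.3, 0.8, 0.4]
opening: 0.0679
t 14.75 tcp chute [ -43.2 -335.1] z 202.2 rpy [-1.800e+02 -1.000e-02  1.666e+02] F [-0.3  0.8  0.4] open 67.9
pics/d_k.npy 23 [-25.9 -24.9 -24.3 -24.  -22.7]
tilt -0.5011580620158685 gate angle -0.001158062015868544Traceback (most recent call last):
  File "lip.py", line 8, in <module>
    print(f,k.sum(),np.round(np.percentile(Y[k],[5,25,50,75,95]),1))
                             ~~~~~~~~~~~~~^^^^^^^^^^^^^^^^^^^^^^
    return _quantile_unchecked(
        a, q, axis, out, overwrite_input, method, keepdims, weights)
    return _ureduce(a,
                    func=_quantile_ureduce_func,
    ...<5 lines>...
                    overwrite_input=overwrite_input,
                    method=method)
    r = func(a, **kwargs)
    result = _quantile(arr,
                       quantiles=q,
    ...<2 lines>...
                       out=out,
                       weights=wgt)
    slices_having_nans = np.isnan(arr[-1, ...])
                                  ~~~^^^^^^^^^
IndexError: index -1 is out of bounds for axis 0 with size 0
```

View pics/s_k.png

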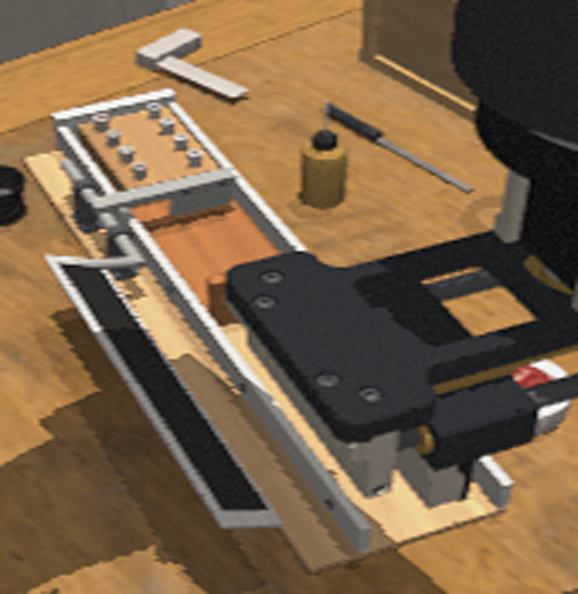

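View pics/top9.png

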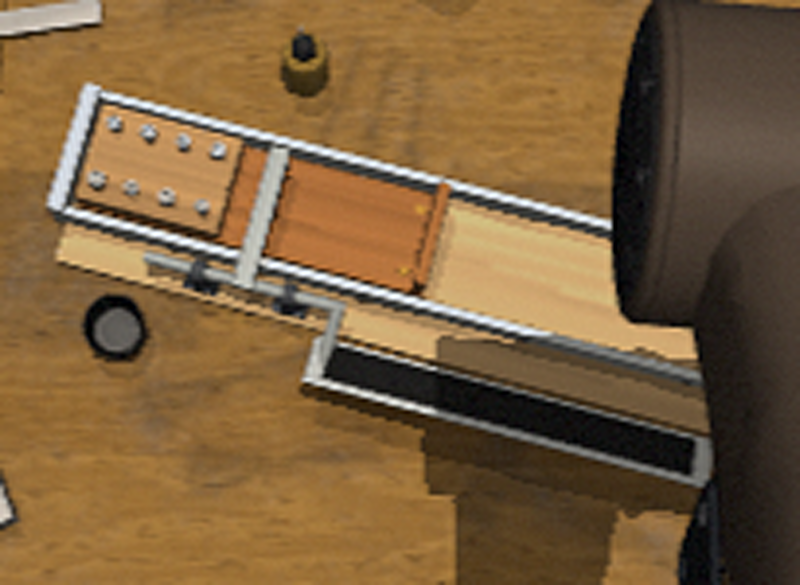

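```bash
python3 lip.py pics/d_h.npy; python3 -c "
from plan import *
p,d=vision.snapshot('top'); 
cv2.imwrite('pics/e.png',cv2.resize(p[155:205,180:240,::-1],None,fx=12,fy=12,interpolation=cv2.INTER_CUBIC))
for y in (189,195): print(y,(proj(C(np.array([[x,y/1e3,.043] for x in(-.032,.032)]),q),'top')-[180,155])*12)
status()"
```

```text
pics/d_h.npy 66 [-26.7 -25.2 -24.6 -23.8 -22.5]
pics/d_h.npy 45 [-26.6 -25.5 -25.  -24.4 -23.6]
189 [[111.4565177  429.82779329]
 [204.79219674 124.80810678]]
195 [[ 81.98082913 422.09798588]
 [175.63545746 117.26509937]]
t 14.9 tcp chute [ -43.  -333.5] z 202.1 rpy [179.99   0.   166.74] F [-0.1  1.  -0.5] open 67.7
```

View pics/e.png

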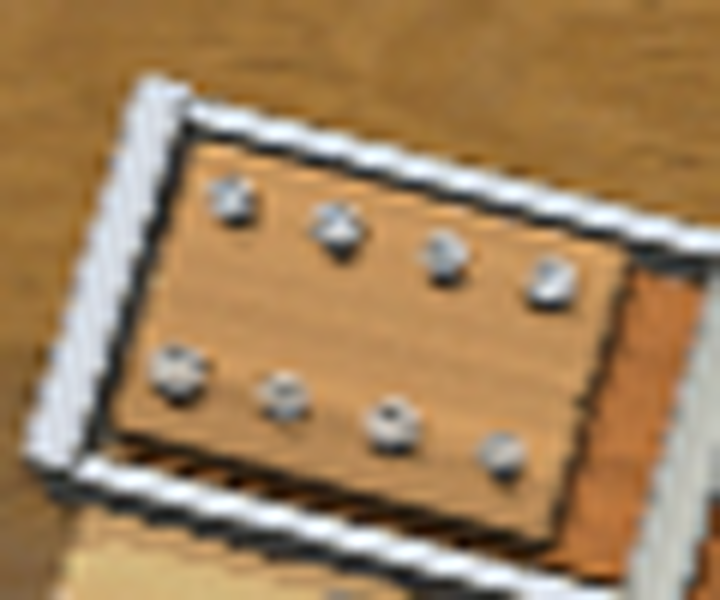

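```bash
python3 -c "
from plan import *
p,d=vision.snapshot('top')
now=cv2.resize(p[140:260,170:330,::-1],None,fx=4.5,fy=4.5,interpolation=cv2.INTER_CUBIC); a=cv2.imread('pics/h3.png')
g=lambda i,r:np.float32(cv2.cvtColor(i,cv2.COLOR_BGR2GRAY))[r]
for nm,r in (('rack',np.s_[122:195,112:230]),('stop',np.s_[90:180,60:110])):
    A=g(a,r);y,x=r
    B=g(now,np.s_[y.start-12:y.stop+12,x.start-12:x.stop+12])
    M=cv2.matchTemplate(B,A,cv2.TM_CCOEFF_NORMED);_,mx,_,l=cv2.minMaxLoc(M);print(nm,mx,(np.array(l)-12)/4.5*2.05,'mm')
"
```

```text
rack 0.9902238249778748 [0. 0.] mm
stop 0.9995852708816528 [0. 0.] mm
```

No measurable rebound: the sled sits where it was when pressed against the stop. The gate is shut and the robot is clear of everything, so I'm handing in.

```bash
python3 -c "
from plan import *
print(ctrl.close_job()); status()"
```

```text
the job is handed in; nothing more can be done
None
the job is handed in; nothing more can be done
```

The sled is home against the end stop, the gate is shut behind the rack, and I handed the job in at about 15 s of the 38 s allowed.

**What I did:** With the jaws set to 68 mm, one finger pressed the pedal and held it while the other pushed the rear lip. The gate measured 0.73 rad before the push and 0.78–0.80 rad each time I measured it during it; 0.55 rad clears the rack. The push force was about 4 N until it rose to 25 N at the stop. I backed the pushing finger off 10 mm first, then let the pedal up slowly and moved clear.

**Last checks:**
- **Sled:** the lip's rear face measured at chute y ≈ −24.5 mm, against −25 mm expected at home. The pictures showed no rebound between pressed and released.
- **Gate:** the pedal tilt gives about 0 rad, so it is shut, over the bare tail with the rack past it.
- **Bystanders:** the tin, bottle and loupe look undisturbed in the pictures; I did not measure their positions again.
- **Robot:** it touched nothing at the end and the wrist force read about zero.

**Disagreements:**
- **Fingertip height:** the cameras showed the fingertips about 36 mm higher than the reported tool position, so I set the heights by depth image and felt force. The reported height went down to −9 mm while the tips were at about 27 mm.
- **Failed check:** the last lip measurement only worked on one side, because the gripper hid the other.
- **Gate not measured continuously:** I have no direct reading of the gate angle for the last 23 mm of the push. It was 0.80 rad just before and 0.78 rad just after, with the pedal finger held at the same height.

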